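Release and slide out the stick tray

TASK

The stick tray of the feeder has to come out for refilling. Take the release pin from its block, press down the button recessed in the tray's front block with it, gently (never more than about 20 N of pin on feeder), and while the button is held down push the tray out of the front of the feeder until it stops; then stand the pin back in its block. Leave the mould cups and the nail brush where they are.

Things in the scene. Friction and masses are not known exactly. Their poses are not given: they have to be found in the camera images.
- release_pin: Release pin, a loose upright hand tool, about 80 g, standing in the pin block. Origin: on its axis at the underside of its round dark flange (30 mm across, z = 0 to 4 mm). Above it a black square handle, 20 x 20 mm, sides along the body's x and y, z = 4 to 52 mm: grasp it across two flats. Below it a round steel pin, 7 mm across.
- pin_tip (a point): Centre of the lower end of the release pin, 38 mm below the underside of its flange. The last 3 mm taper to 4 mm across.
- pin_block: Fixed white plastic block, 56 x 56 mm and 42 mm high, with a vertical through hole in the middle of its top, in which the release pin stands, flange resting on the block's top. Origin: centre of the underside.
- pin_block_hole0 (a point): Centre of the mouth of the pin block's hole, 42 mm above the table; the hole is 12 mm across with a 3 mm chamfer.
- feeder: Stick feeder, fixed to the table: a low aluminium cradle 94 mm long (its x), 150 mm wide (its y), 44 mm high, open at the top and at the front (its -x side, towards the robot), in which a grey plastic tray slides. Origin: centre of the underside. A tall white crate stands just behind it.
- stick_tray (a joint): Travel in m of the grey stick tray out of the feeder, level along the feeder's -x: 0 = in and locked, 0.054 = out against its stop. Friction about 3 N. Unless the button is held down, a spring catch stops it at about 1, 13, 25 and 37 mm of travel; past 46 mm no tooth lies ahead. When the button rises the tray is caught where it is.
- recess (a point): Centre of the mouth of the round recess in the top of the tray's front block (46 mm above the table; block 36 x 132 mm, recess in its middle); moves with the tray, axes as the feeder's. Recess: 15 mm across, 2 mm chamfer, upright walls, 30 mm deep, with the release button in it. The pin pushes the tray sideways against the recess's wall while it holds the button down.
- button_region (a point): Fixed point of the tray on the recess's axis, 13 mm below its mouth. The button, a steel disc that fills the recess, rests with its top 10 to 21 mm below the mouth, different at every start and not measured. Its spring yields from about 3.5 N, frees the catch when pressed 2.2 to 2.7 mm (8.5 to 9.5 N) and ends at a hard stop at 3.4 mm (11 N).
- mould_cup_1: Bystander: stainless lolly mould, 38 x 64 x 95 mm, standing on its rim; origin at the centre of the underside. Loose.
- mould_cup_2: Bystander: a second mould of the same kind.
- nail_brush: Bystander: small oval scrubbing brush, 30 x 86 x 22 mm, lying bristles down; origin at the centre of the underside. Loose.

How it is judged:
By the outcome, as a careful person would: the job done as asked, in the order asked, and still so for the second after the job is handed in, with the robot touching nothing.
It also fails if it takes over 67 s, if anything falls off the work surface, if the arm or the gripper's body presses on something with over 40 N, if the wrist force passes 120 N, or if a joint passes its speed limit or range.

ROBOT

A 6-joint arm with a two-finger parallel gripper is mounted at the origin on a cart in front of the work surface, level with it; the furniture and walls round the work are solid. World frame = base frame: x ahead of the robot, y to its left, z up, the work surface at z = 0. Lengths are in mm, angles in rad, forces in N, time in s.
With the tool pointing down it reaches from about 275 to 825 mm from the base axis. Payload 5.2 kg.
Tool frame: the origin (TCP) lies at the very end of the fingers, on their centre line; the grasp point (between the pads) lies 19 mm behind it; z points along the fingers, y is the line along which they close (so a half turn about z gives the same grasp; the last joint's range is limited). The gripper opens to 93 mm and grips with 3 to 60 N. Pads are 15 mm wide; open, the fingers measure 128 mm over their backs; the gripper's body (75 mm by 188 mm) begins 65 mm behind the grasp point.
Start: joints at [0.984, 0.259, 1.535, -0, 1.348, -0.203], TCP at [205.925, 510, 218.653] pointing down, gripper open.
Joint ranges: [-3.14, 3.14], [-0.91, 2.08], [0.19, 2.58], [-1.22, 4.36], [0.22, 2.71], [-3.12, 3.12]. Speed limits (rad/s): [2.57, 2.57, 3.14, 3.14, 3.14, 3.14].

INTERFACE

Orientations are given as a 3x3 rotation matrix whose columns are the frame's x, y, z axes.
In Python, from rig import ctrl, optics, order gives the robot as it stands.
- The arm moves only by the tool apply_moves, never from a script. Its argument "deltas" is a list of rows, each an object with "fingers": the gripper's target within -1 to 1 (fully open at 1, half-way at 0, shut at -1); "linear": the shift along the world's x, y, z normalised to -1 to 1, where 1 is 0.2 m, a list of three; "twist": the turn about the world's z normalised to -1 to 1, where 1 is pi/2 rad. In form: [{"fingers": fingers, "linear": [dx, dy, dz], "twist": twist}, ...]. A call has 1 to 20 rows; each row is the pose to reach, as a shift and turn from the pose commanded when the call began; what a row does not reach only later rows make up. A row lasts 1/12 s, in which the tool goes at most 41.7 mm and 7.16 degrees, less where a joint would pass 70% of its speed; a pose out of reach is approached as far as the arm can. A call with a number of a shift or a turn outside -1 to 1 is refused whole. A call with a gripper value outside its range is refused whole. The fingers move at their own pace and stop on an object; "squeeze" is the grip in N (left out, the last holds). Time passes only in rows, so rows that repeat a pose let the fingers close. It gives the time, the measured TCP pose, the force, the opening and the grip force at its end, in the units of the state.
- ctrl.read_state(): the state, without advancing time (a new reading comes with each control period).
- optics.snapshot(name): name is "scene" or "side" or "wrist"; returns a dict with "img" (384x512x3 uint8, red, green, blue), "fx", "fy", "cx", "cy" (pixels), "k1" (the pictures are not rectified: a ray, as slopes to the right and down, at radius r is drawn at 1 + k1 r^2 times it, then the intrinsics apply), "eye" and "rotation" of the camera in the world. Camera axes: x right, y down, z forward; pixel columns grow to the right and rows downward; lengths in mm; the calibration is good to about 2 mm. A picture is of the moment at which its call begins. There is no depth.
- order.close_job(): hands the job in; it is judged then, once.
The state is a dict: "t": time; "joint_pos": joint angles; "joint_velocities": joint speeds; "joint_torque": joint torques, N m; "tcp_pos": TCP position; "tool_rot": TCP orientation; "force": force on the tool from outside, world axes, zero at the start; "wrist_torque": the same for the moment, N m; "opening": opening from 0.0 (shut) to 1.0 (fully open); "grip_force": force on a finger pad.
Only numpy, scipy, OpenCV 4.12 (cv2) and the standard library are available. Lean on these libraries where they do the work, as an engineer would, in place of code of your own. Each camera call takes 0.05 s, during which the arm holds its last target. There are 200 camera calls.

## Working session

There is one attempt and no reset: what is moved stays moved. The work goes in short steps, Python scripts to look and compute and a tool call to move; the robot and the scene stay as the last step left them, time stands still between calls to the robot, and variables do not carry over. Pictures are saved under pics/ and viewed, at most 14 in all, crops included, and the job is handed in when it is done.

Besides the shell and the picture viewer there is one more tool, called after ">>>" in YAML: its name, and indented under it one key for each argument. apply_moves: Moves the arm, as the interface text tells. Scaled input: -1 to 1 covers 0.2 m each way for a shift and pi/2 rad each way for a turn. Its arguments: {"type":"object","properties":{"deltas":{"type":"array","items":{"type":"object","properties":{"fingers":{"type":"number"},"linear":{"type":"array","items":{"type":"number"}},"twist":{"type":"number"}}}},"squeeze":{"type":"number"}},"required":["deltas"]}

```bash
mkdir -p pics; cat > h.py <<'E'
import numpy as np, cv2
from rig import ctrl, optics, order
def snap(name,fn):
    s=optics.snapshot(name); cv2.imwrite('pics/'+fn+'.png',cv2.cvtColor(s['img'],cv2.COLOR_RGB2BGR))
    np.save('pics/'+fn+'.npy',{k:s[k] for k in s if k!='img'},allow_pickle=True); return s
def load(fn): return np.load('pics/'+fn+'.npy',allow_pickle=True).item()
def KD(s): return np.array([[s['fx'],0,s['cx']],[0,s['fy'],s['cy']],[0,0,1.]]),np.array([s['k1'],0,0,0.])
def ray(s,uv):
    K,D=KD(s); p=cv2.undistortPoints(np.array([[uv]],float),K,D)[0,0]
    return np.array(s['eye']),np.array(s['rotation'])@np.array([p[0],p[1],1])
def atz(s,uv,z):
    e,d=ray(s,uv); return e+d*(z-e[2])/d[2]
def proj(s,P):
    K,D=KD(s);R=np.array(s['rotation']).T
    return cv2.projectPoints(np.atleast_2d(P).astype(float),cv2.Rodrigues(R)[0],-R@np.array(s['eye']),K,D)[0][:,0]
E
python3 - <<'E'
from h import *
a=snap('scene','s0');b=snap('side','d0');c=snap('wrist','w0')
for s in(a,b,c):print(np.round(s['eye']),np.round(s['rotation'],2).tolist(),s['fx'],s['k1'])
A=[cv2.imread(f'pics/{n}.png') for n in('s0','d0')]
cv2.imwrite('pics/m.png',cv2.resize(np.hstack(A),(800,300)))
print(ctrl.read_state())
E
```

```text
[   3. -734.  774.] [[0.59, -0.59, 0.56], [-0.81, -0.42, 0.41], [-0.01, -0.69, -0.72]] 361.8045155184852 -0.024327241946950903
[  455. -1017.   497.] [[0.99, -0.1, 0.13], [-0.16, -0.53, 0.83], [-0.02, -0.84, -0.54]] 380.13951014902136 -0.06676918689404276
[132. 538. 384.] [[0.37, 0.89, 0.26], [0.93, -0.36, -0.11], [-0.0, 0.29, -0.96]] 267.5465705125476 0.011266974503681193
{'t': 0.15, 'joint_pos': array([ 9.84219952e-01,  2.59175634e-01,  1.53577313e+00, -3.53447484e-06,
        1.34797072e+00, -2.02795817e-01]), 'joint_velocities': array([-0.00016376, -0.00095745, -0.00208609, -0.00085724, -0.00026194,
        0.00166142]), 'joint_torque': array([ 2.22446411e-03, -4.37643027e+01, -2.84231830e+01,  7.19243428e-02,
        3.79703147e-02, -1.39812355e-04]), 'tcp_pos': array([205.69784027, 509.67596903, 218.03215138]), 'tool_rot': array([[-9.27255913e-01,  3.74427479e-01, -7.31548429e-04],
       [ 3.74428100e-01,  9.27255290e-01, -1.10694848e-03],
       [ 2.63860221e-04, -1.30033681e-03, -9.99999120e-01]]), 'force': array([ 0.39018898, -0.27169693,  0.22732562]), 'wrist_torque': array([-0.00087657, -0.05805876,  0.02361207]), 'grip_force': 0.0, 'opening': 1.0000833273373215}
```

View pics/s0.png

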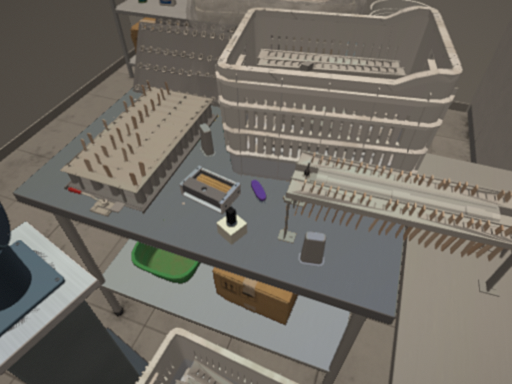

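View pics/d0.png

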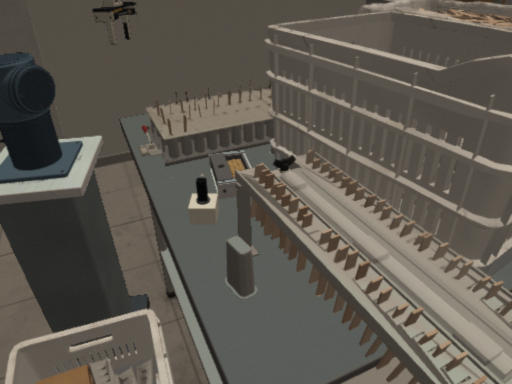

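The scene picture shows the pin handle at about (231,215) on its block at (232,230), and the feeder at (210,187). The brush is at (258,190), and the cups are at (206,140) and (314,248). In the side picture the handle is at (202,187) and the feeder at (230,170).

```bash
python3 - <<'E'
from h import *
a=load('s0');b=load('d0')
for n,uv,z in(('pin top',(231,209),94),('feeder',(210,187),40),('brush',(258,190),22),('cup',(316,236),95),('cup2',(206,127),95),('crate near L bottom',(235,172),0),('rack post base',(287,236),0)):print(n,atz(a,uv,z).round())
for n,uv,z in(('pin top',(201,177),94),('feeder',(230,165),40),('cup',(238,240),95),('post',(250,250),0)):print('side',n,atz(b,uv,z).round())
im=cv2.imread('pics/s0.png')[150:270,165:345];im=cv2.resize(im,None,fx=4,fy=4,interpolation=cv2.INTER_CUBIC)
cv2.imwrite('pics/c1.png',im)
E
```

```text
pin top [ 455. -341.   94.]
feeder [ 522. -209.   40.]
brush [ 606. -318.   22.]
cup [ 502. -554.   95.]
cup2 [680. -65.  95.]
crate near L bottom [ 646. -202.    0.]
rack post base [ 528. -466.    0.]
side pin top [ 453. -329.   94.]
side feeder [ 527. -191.   40.]
side cup [ 503. -543.   95.]
side post [ 533. -465.    0.]
```

View pics/c1.png

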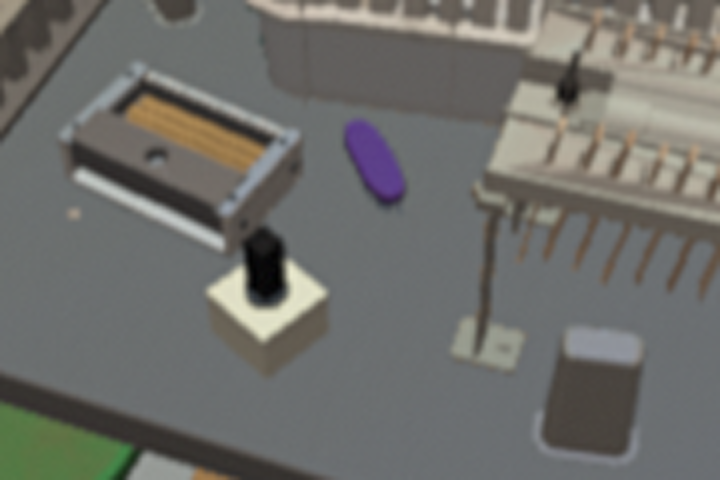

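>>> apply_moves:
  deltas:
    - {"fingers": 1,"linear": [0.05,-0.1,0.2],"twist": -0.05}
    - {"fingers": 1,"linear": [0.12,-0.3,0.4],"twist": -0.1}
    - {"fingers": 1,"linear": [0.2,-0.5,0.4],"twist": -0.15}
    - {"fingers": 1,"linear": [0.25,-0.7,0.4],"twist": -0.15}
    - {"fingers": 1,"linear": [0.3,-0.9,0.4],"twist": -0.15}
    - {"fingers": 1,"linear": [0.35,-1,0.4],"twist": -0.15}

```text
t: 0.65
tcp_pos: [275.4, 308.1, 299.0]
tool_rot: [[-0.815, 0.58, 0.001], [0.58, 0.815, 0.0], [-0.0, 0.0, -1.0]]
force: [1.8, 0.1, 0.2]
opening: 0.999
grip_force: 0.0
```

>>> apply_moves:
  deltas:
    - {"fingers": 1,"linear": [0.1,-0.2,0],"twist": -0.05}
    - {"fingers": 1,"linear": [0.2,-0.4,0],"twist": -0.1}
    - {"fingers": 1,"linear": [0.3,-0.6,0],"twist": -0.15}
    - {"fingers": 1,"linear": [0.3,-0.8,0],"twist": -0.2}
    - {"fingers": 1,"linear": [0.35,-1,0],"twist": -0.2}

```text
t: 1.07
tcp_pos: [344.0, 114.3, 298.5]
tool_rot: [[-0.592, 0.806, -0.0], [0.806, 0.592, 0.0], [0.0, -0.0, -1.0]]
force: [1.6, 0.5, -0.2]
opening: 1.0
grip_force: 0.0
```

>>> apply_moves:
  deltas:
    - {"fingers": 1,"linear": [0.1,-0.2,0],"twist": -0.05}
    - {"fingers": 1,"linear": [0.2,-0.4,0],"twist": -0.1}
    - {"fingers": 1,"linear": [0.3,-0.6,0],"twist": -0.15}
    - {"fingers": 1,"linear": [0.3,-0.8,0],"twist": -0.2}
    - {"fingers": 1,"linear": [0.3,-1,0],"twist": -0.2}

```text
t: 1.48
tcp_pos: [404.9, -81.1, 298.4]
tool_rot: [[-0.314, 0.95, -0.0], [0.95, 0.314, 0.0], [0.0, 0.0, -1.0]]
force: [0.9, 0.1, -0.2]
opening: 0.998
grip_force: 0.0
```

>>> apply_moves:
  deltas:
    - {"fingers": 1,"linear": [0.05,-0.2,0],"twist": -0.05}
    - {"fingers": 1,"linear": [0.1,-0.4,0],"twist": -0.1}
    - {"fingers": 1,"linear": [0.15,-0.6,0],"twist": -0.15}
    - {"fingers": 1,"linear": [0.2,-0.8,0],"twist": -0.2}
    - {"fingers": 1,"linear": [0.25,-0.8,0],"twist": -0.2}
    - {"fingers": 1,"linear": [0.25,-0.8,0],"twist": -0.2}
    - {"fingers": 1,"linear": [0.25,-0.8,0],"twist": -0.2}

```text
t: 2.07
tcp_pos: [454.2, -238.4, 297.9]
tool_rot: [[-0.01, 1.0, -0.001], [1.0, 0.01, 0.002], [0.002, -0.001, -1.0]]
force: [-0.9, 0.8, 0.0]
opening: 0.997
grip_force: 0.0
```

```bash
python3 - <<'E'
from h import *
s=snap('wrist','w1');print(np.round(s['eye']),np.round(s['rotation'],2).tolist())
st=ctrl.read_state();print(st['t'],st['tcp_pos'],st['tool_rot'][:,1])
cv2.imwrite('pics/w1b.png',cv2.resize(cv2.imread('pics/w1.png'),(800,600)))
E
```

```text
[ 454. -160.  464.] [[1.0, 0.01, 0.0], [0.01, -0.96, -0.28], [-0.0, 0.28, -0.96]]
2.1167 [ 454.07667412 -237.7309087   298.30122777] [ 0.99994428  0.01050633 -0.00102587]
```

View pics/w1b.png

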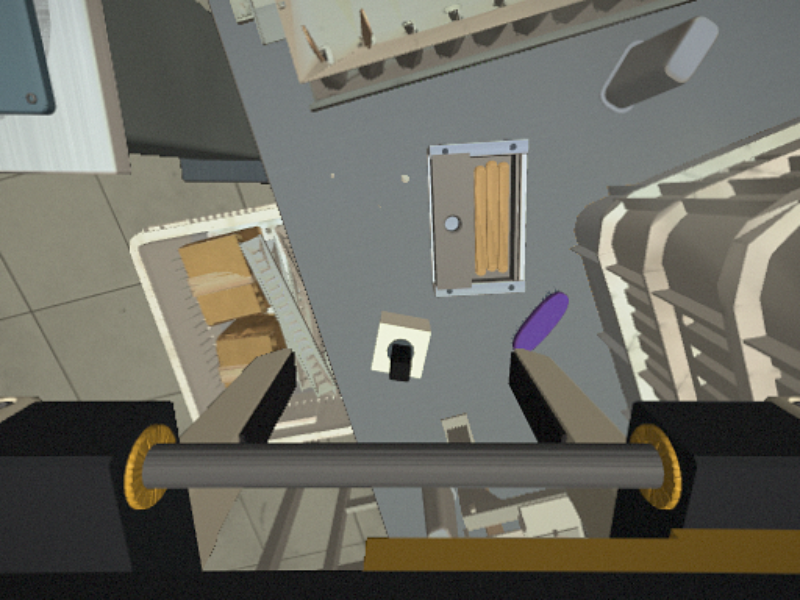

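The wrist picture (800x600) shows the recess at (452,223), the pin flange at (401,351) and the brush at (541,322). The crate is to the right and clear of the feeder. I'll zoom in for corners.

```bash
python3 - <<'E'
from h import *
im=cv2.imread('pics/w1.png')
a=cv2.resize(im[82:194,266:346],None,fx=5,fy=5,interpolation=cv2.INTER_CUBIC)
b=cv2.resize(im[190:254,232:282],None,fx=8,fy=8,interpolation=cv2.INTER_CUBIC)
H=560
o=np.zeros((H,800,3),np.uint8);o[:560,:400]=a;o[:512,400:800]=b
cv2.imwrite('pics/c2.png',o)
E
```

```text
(no output)
```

View pics/c2.png

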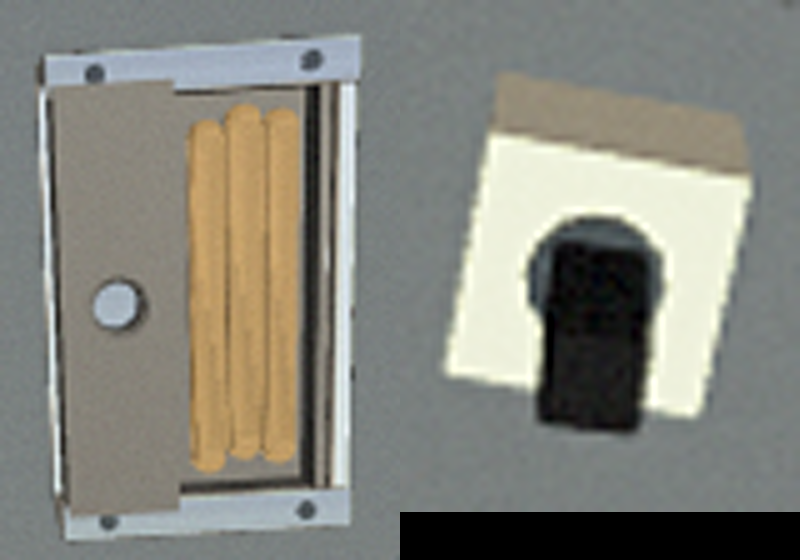

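In the zoom, the pin block's top corners are at (490,130), (750,180), (702,417) and (445,375). The handle's top far edge runs from (538,428) to (637,433). The tray block's corners are at (52,88), (172,82), (180,508) and (72,513), with the recess at (120,305).

```bash
python3 - <<'E'
from h import *
s=load('w1')
L=lambda x,y:(266+(x+.5)/5-.5,82+(y+.5)/5-.5)
R=lambda x,y:(232+(x-400+.5)/8-.5,190+(y+.5)/8-.5)
B=np.array([atz(s,R(*p),42) for p in((490,130),(750,180),(702,417),(445,375))])
print('block',B.round(1).tolist(),B.mean(0))
d=B[1]-B[0]+B[2]-B[3];print('yaw',np.degrees(np.arctan2(d[1],d[0])))
h=[atz(s,R(*p),94) for p in((538,430),(638,434))];print('handle',h,np.degrees(np.arctan2(*(h[1]-h[0])[1::-1])))
print('flange c',atz(s,R(596,281),46))
T=np.array([atz(s,L(*p),46) for p in((52,88),(172,82),(180,508),(72,513))]);print(T.round(1).tolist(),T.mean(0))
d=T[0]-T[3]+T[1]-T[2];print('yaw',np.degrees(np.arctan2(-d[0],d[1])))
print('recess',atz(s,L(120,305),46))
F=np.array([atz(s,L(*p),44) for p in((42,56),(362,36),(352,524),(66,540))]);print('feeder',F.round(1).tolist(),F.mean(0))
print('crate corner',[atz(s,(578/1.5625,245/1.5625),z) for z in(0,100,200)])
E
```

```text
block [[430.5, -308.8, 42.0], [485.1, -319.3, 42.0], [476.3, -374.4, 42.0], [420.5, -365.0, 42.0]] [ 453.09597695 -341.85867047   42.        ]
yaw -10.265700636450466
handle [array([ 442.26033521, -351.07568243,   94.        ]), array([ 461.39195529, -351.71891741,   94.        ])] -1.9256483209604216
flange c [ 452.95241491 -340.90977492   46.        ]
[[480.7, -140.2, 46.0], [516.0, -138.2, 46.0], [525.8, -267.7, 46.0], [491.0, -269.7, 46.0]] [ 503.4086833  -203.97116329   46.        ]
yaw 4.438131363697071
recess [ 503.61499235 -203.21986808   46.        ]
feeder [[477.6, -131.2, 44.0], [571.2, -125.0, 44.0], [582.3, -273.1, 44.0], [489.6, -279.4, 44.0]] [ 530.19448492 -202.1718664    44.        ]
crate corner [array([ 649.46883963, -231.10115245,    0.        ]), array([ 607.42066779, -215.79235393,  100.        ]), array([ 565.37249595, -200.48355541,  200.        ])]
```

```bash
python3 - <<'E'
from h import *
a=load('s0');b=load('d0')
def tri(p,q):
    e1,d1=ray(a,p);e2,d2=ray(b,q)
    A=np.stack([d1,-d2],1);t=np.linalg.lstsq(A,e2-e1,rcond=None)[0]
    return (e1+t[0]*d1+e2+t[1]*d2)/2,np.linalg.norm(e1+t[0]*d1-e2-t[1]*d2)
print(tri((221,92),(270,28)),atz(b,(275,145),0))
print('x-plane',[ (lambda e,d:e+d*(X-e[0])/d[0])(*ray(a,(221,92))) for X in(590,620,650)])
E
```

```text
(array([ 602.24493471, -222.46607152,  340.61315369]), np.float64(55.87034176268789)) [678.5656396  -23.04181043   0.        ]
x-plane [array([ 590.        , -218.38617699,  314.72487801]), array([ 620.        , -192.03562562,  291.24956229]), array([ 650.        , -165.68507425,  267.77424657])]
```

>>> apply_moves:
  deltas:
    - {"fingers": 0,"linear": [-0.005,-0.1,0],"twist": 0}
    - {"fingers": 0,"linear": [-0.005,-0.3,-0.1],"twist": -0.01}
    - {"fingers": 0,"linear": [-0.005,-0.45,-0.3],"twist": -0.015}
    - {"fingers": 0,"linear": [-0.005,-0.517,-0.5],"twist": -0.015}
    - {"fingers": 0,"linear": [-0.005,-0.517,-0.65],"twist": -0.015}
    - {"fingers": 0,"linear": [-0.005,-0.517,-0.75],"twist": -0.015}
    - {"fingers": 0,"linear": [-0.005,-0.517,-0.75],"twist": -0.015}
    - {"fingers": 0,"linear": [-0.005,-0.517,-0.75],"twist": -0.015}

```text
t: 2.78
tcp_pos: [453.2, -340.4, 148.7]
tool_rot: [[0.013, 1.0, -0.001], [1.0, -0.013, 0.002], [0.002, -0.001, -1.0]]
force: [0.2, 0.1, 1.0]
opening: 0.512
grip_force: 0.0
```

```bash
python3 - <<'E'
from h import *
s=snap('wrist','w2');st=ctrl.read_state();print(st['t'],st['tcp_pos'],st['tool_rot'][:,1],st['opening'])
im=s['img'][:,:,::-1]
P=proj(s,[[453,-341.5,94],[503.5,-203.5,46],[453,-341.5,46]]);print(P)
o=cv2.resize(im,(800,600));cv2.imwrite('pics/w2b.png',o)
E
```

```text
2.8333 [ 454.22762979 -341.54498057  150.33850216] [ 0.99991823 -0.01272886  0.00122623] 0.5031184629189481
[[256.70574407 207.65053862]
 [311.14480944  44.04007225]
 [256.89660265 192.14808258]]
```

View pics/w2b.png

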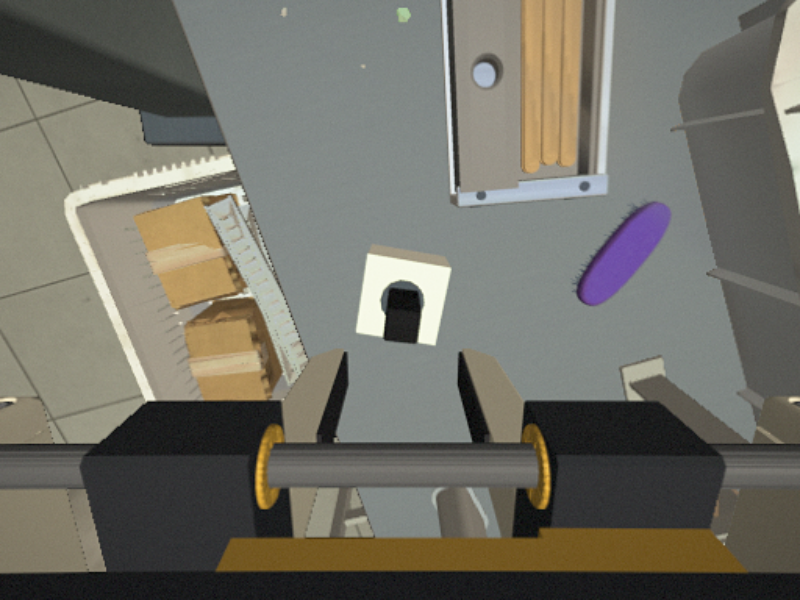

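The second wrist picture shows the open fingers centred on the pin. The handle's top end is at about (402,338), where I predicted it at (401,324). The brush is clear at (625,255), and the crate's corner is at (683,105). I'll check the handle and the crate clearance numerically.

```bash
python3 - <<'E'
from h import *
s=load('w1');b=load('w2');k=1.5625
for z in(0,50,100,150):print(z,'crate w1',atz(s,(578/k,247/k),z)[:2].round(),'w2',atz(b,(682/k,105/k),z)[:2].round(),atz(b,(740/k,372/k),z)[:2].round(),'rack',atz(s,(312/k,108/k),z)[:2].round(),atz(s,(300/k,82/k),z)[:2].round())
print('handle far edge',[atz(b,(x/k,343/k),94)[:2].round(1) for x in(385,419)],'flange',[atz(b,(x/k,300/k),46)[:2].round(1) for x in(380,424)])
print('recess',atz(b,(485/k,72/k),46).round(1))
E
```

```text
0 crate w1 [ 650. -233.] w2 [ 647. -218.] [ 730. -420.] rack [361. -94.] [350. -71.]
50 crate w1 [ 629. -225.] w2 [ 616. -225.] [ 686. -395.] rack [ 371. -101.] [362. -80.]
100 crate w1 [ 608. -218.] w2 [ 586. -232.] [ 642. -370.] rack [ 381. -108.] [373. -90.]
150 crate w1 [ 587. -210.] w2 [ 555. -239.] [ 599. -345.] rack [ 391. -115.] [384. -99.]
handle far edge [array([ 443.7, -352.6]), array([ 463. , -352.8])] flange [array([ 438.6, -341.2]), array([ 468.2, -341.5])]
recess [ 502.9 -205.1   46. ]
```

>>> apply_moves:
  deltas:
    - {"fingers": -0.2,"linear": [0,0,-0.12],"twist": 0}
    - {"fingers": -0.2,"linear": [0,0,-0.28],"twist": 0}
    - {"fingers": -0.2,"linear": [0,0,-0.4],"twist": 0}
    - {"fingers": -0.2,"linear": [0,0,-0.46],"twist": 0}
    - {"fingers": -0.2,"linear": [0,0,-0.48],"twist": 0}
    - {"fingers": -0.3,"linear": [0,0,-0.48],"twist": 0}
    - {"fingers": -1,"linear": [0,0,-0.48],"twist": 0}
    - {"fingers": -1,"linear": [0,0,-0.48],"twist": 0}
    - {"fingers": -1,"linear": [0,0,-0.48],"twist": 0}
    - {"fingers": -1,"linear": [0,0,-0.48],"twist": 0}
    - {"fingers": -1,"linear": [0,0,-0.48],"twist": 0}
    - {"fingers": -1,"linear": [0,0,-0.48],"twist": 0}
  squeeze: 45

```text
t: 3.83
tcp_pos: [454.6, -343.4, 54.8]
tool_rot: [[0.015, 1.0, 0.003], [1.0, -0.015, -0.003], [-0.003, 0.003, -1.0]]
force: [0.3, 1.5, 5.7]
opening: 0.213
grip_force: 44.8
```

>>> apply_moves:
  deltas:
    - {"fingers": -1,"linear": [0,0,0.02],"twist": 0}
    - {"fingers": -1,"linear": [0,0,0.08],"twist": 0}
    - {"fingers": -1,"linear": [0,0,0.18],"twist": 0}
    - {"fingers": -1,"linear": [0,0,0.28],"twist": 0}
    - {"fingers": -1,"linear": [0,0,0.35],"twist": 0}
    - {"fingers": -1,"linear": [0,0,0.35],"twist": 0}
    - {"fingers": -1,"linear": [0,0,0.35],"twist": 0}
    - {"fingers": -1,"linear": [0,0,0.35],"twist": 0}

```text
t: 4.5
tcp_pos: [453.1, -341.9, 121.9]
tool_rot: [[0.015, 1.0, -0.001], [1.0, -0.015, 0.001], [0.001, -0.001, -1.0]]
force: [-0.6, -1.0, -0.4]
opening: 0.211
grip_force: 44.8
```

```bash
python3 - <<'E'
from h import *
s=snap('wrist','w3');st=ctrl.read_state();print(st['t'],st['tcp_pos'],st['force'],st['tool_rot'][:,1])
T=st['tcp_pos'];R=st['tool_rot']
print(proj(s,[T-R[:,2]*19,T+R[:,2]*(-11),T+R[:,2]*49,T+R[:,2]*11]))
sd=snap('side','d3');sc=snap('scene','s3')
for q in(sd,sc):print(proj(q,[T+R[:,2]*49,T,T-R[:,2]*41]))
a=cv2.resize(s['img'][:,:,::-1],(520,390));
p=proj(sd,[T])[0].astype(int);b=cv2.resize(sd['img'][p[1]-45:p[1]+45,p[0]-35:p[0]+35,::-1],None,fx=4,fy=4,interpolation=cv2.INTER_CUBIC)
o=np.zeros((400,800,3),np.uint8);o[:390,:520]=a;o[:360,520:800]=b;print(p)
cv2.imwrite('pics/c3.png',o)
E
```

```text
4.55 [ 452.86384516 -341.67740192  121.5073843 ] [ 0.15185696 -0.05534464 -0.55009314] [ 0.99989127 -0.01467588 -0.00143948]
[[256.31254381 246.25749683]
 [256.35710079 240.27796042]
 [256.59600058 208.20063984]
 [256.46129304 226.29149271]]
[[201.92916862 189.02089989]
 [199.88417638 168.55679847]
 [198.08020527 150.34086085]]
[[231.19151003 215.20400036]
 [230.2698002  202.19727466]
 [229.44090817 190.48525253]]
[199 168]
```

View pics/c3.png

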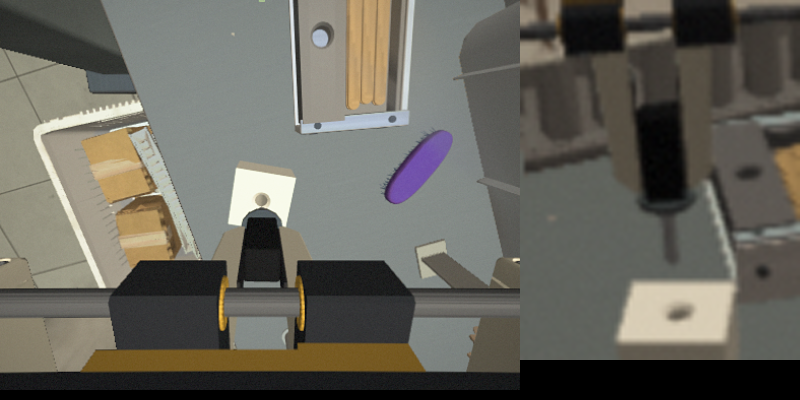

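The left image shows the empty hole at (262,200) and the recess at (321,36). The side crop shows the pin hanging upright, with its tip at (671,262) as predicted.

```bash
python3 - <<'E'
from h import *
s=load('w3');k=520/512
print('hole',atz(s,(262/k,200/k),42),'recess',atz(s,(320.5/k,36/k),46))
E
```

```text
hole [ 454.00582389 -341.11898477   42.        ] recess [ 502.05988544 -204.86822958   46.        ]
```

>>> apply_moves:
  deltas:
    - {"fingers": -1,"linear": [0.05,0.1,0],"twist": 0.02}
    - {"fingers": -1,"linear": [0.05,0.25,0],"twist": 0.04}
    - {"fingers": -1,"linear": [0.1,0.45,0],"twist": 0.058}
    - {"fingers": -1,"linear": [0.1,0.6,0],"twist": 0.058}
    - {"fingers": -1,"linear": [0.1,0.68,-0.05],"twist": 0.058}
    - {"fingers": -1,"linear": [0.1,0.688,-0.1],"twist": 0.058}
    - {"fingers": -1,"linear": [0.14,0.688,-0.1],"twist": 0.058}
    - {"fingers": -1,"linear": [0.18,0.688,-0.1],"twist": 0.058}
    - {"fingers": -1,"linear": [0.22,0.688,-0.1],"twist": 0.058}
    - {"fingers": -1,"linear": [0.25,0.688,-0.1],"twist": 0.058}
    - {"fingers": -1,"linear": [0.25,0.688,-0.1],"twist": 0.058}
    - {"fingers": -1,"linear": [0.25,0.688,-0.1],"twist": 0.058}

```text
t: 5.65
tcp_pos: [504.0, -205.6, 102.7]
tool_rot: [[-0.076, 0.997, 0.0], [0.997, 0.076, -0.0], [-0.0, 0.0, -1.0]]
force: [1.0, -0.2, -0.5]
opening: 0.214
grip_force: 44.8
```

```bash
python3 - <<'E'
from h import *
st=ctrl.read_state();print(st['t'],st['tcp_pos'],st['force'],st['tool_rot'][:,1])
T=st['tcp_pos'];R=st['tool_rot'];o=np.zeros((600,800,3),np.uint8)
for i,(n,f) in enumerate((('scene','s4'),('side','d4'))):
    s=snap(n,f);q=proj(s,[T+R[:,2]*49,[503.3,-204.2,46]]);p=q[0].astype(int);print(q,p)
    o[:600,i*400:i*400+400]=cv2.resize(s['img'][p[1]-75:p[1]+45,p[0]-40:p[0]+40,::-1],(400,600),interpolation=cv2.INTER_CUBIC)
cv2.imwrite('pics/c4.png',o)
E
```

```text
5.65 [ 504.04339966 -205.56411137  102.66350638] [ 1.02941047 -0.1556704  -0.48005345] [9.97108548e-01 7.59902784e-02 1.44636627e-04]
[[204.48977361 186.7423653 ]
 [204.21966975 188.60685294]] [204 186]
[[220.89600597 163.72378251]
 [220.72102969 166.24134229]] [220 163]
```

View pics/c4.png

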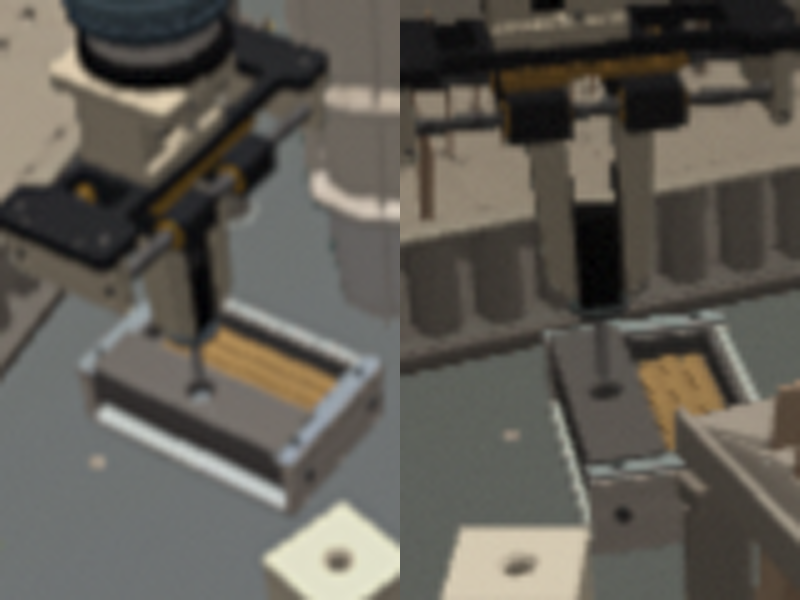

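In both crops the tip is directly above the recess: scene tip (197,375) against recess (200,392), side tip (604,375) against recess (605,390). I'll descend.

>>> apply_moves:
  deltas:
    - {"fingers": -1,"linear": [0,0.005,-0.015],"twist": 0}
    - {"fingers": -1,"linear": [0,0.005,-0.03],"twist": 0}
    - {"fingers": -1,"linear": [0,0.005,-0.045],"twist": 0}
    - {"fingers": -1,"linear": [0,0.005,-0.06],"twist": 0}
    - {"fingers": -1,"linear": [0,0.005,-0.07],"twist": 0}
    - {"fingers": -1,"linear": [0,0.005,-0.075],"twist": 0}
    - {"fingers": -1,"linear": [0,0.005,-0.075],"twist": 0}
    - {"fingers": -1,"linear": [0,0.005,-0.075],"twist": 0}

```text
t: 6.42
tcp_pos: [503.5, -203.8, 87.6]
tool_rot: [[-0.076, 0.997, -0.0], [0.997, 0.076, -0.0], [-0.0, -0.0, -1.0]]
force: [0.5, -0.6, -1.1]
opening: 0.216
grip_force: 44.8
```

>>> apply_moves:
  deltas:
    - {"fingers": -1,"linear": [0,0,-0.004],"twist": 0}
    - {"fingers": -1,"linear": [0,0,-0.008],"twist": 0}
    - {"fingers": -1,"linear": [0,0,-0.01],"twist": 0}
    - {"fingers": -1,"linear": [0,0,-0.01],"twist": 0}
    - {"fingers": -1,"linear": [0,0,-0.01],"twist": 0}

```text
t: 6.83
tcp_pos: [503.5, -203.7, 85.7]
tool_rot: [[-0.076, 0.997, 0.0], [0.997, 0.076, -0.0], [-0.0, 0.0, -1.0]]
force: [-0.0, 0.1, -1.1]
opening: 0.211
grip_force: 44.8
```

>>> apply_moves:
  deltas:
    - {"fingers": -1,"linear": [0,0,-0.004],"twist": 0}
    - {"fingers": -1,"linear": [0,0,-0.008],"twist": 0}
    - {"fingers": -1,"linear": [0,0,-0.01],"twist": 0}
    - {"fingers": -1,"linear": [0,0,-0.01],"twist": 0}
    - {"fingers": -1,"linear": [0,0,-0.01],"twist": 0}

```text
t: 7.25
tcp_pos: [503.6, -203.9, 84.1]
tool_rot: [[-0.076, 0.997, 0.0], [0.997, 0.076, -0.0], [-0.0, 0.0, -1.0]]
force: [-1.0, 0.6, 5.1]
opening: 0.215
grip_force: 44.8
```

>>> apply_moves:
  deltas:
    - {"fingers": -1,"linear": [0,0,-0.003],"twist": 0}
    - {"fingers": -1,"linear": [0,0,-0.006],"twist": 0}
    - {"fingers": -1,"linear": [0,0,-0.007],"twist": 0}
    - {"fingers": -1,"linear": [0,0,-0.007],"twist": 0}
    - {"fingers": -1,"linear": [0,0,-0.007],"twist": 0}

```text
t: 7.67
tcp_pos: [503.7, -203.9, 83.0]
tool_rot: [[-0.076, 0.997, 0.001], [0.997, 0.076, -0.001], [-0.001, 0.001, -1.0]]
force: [-0.2, 0.4, 6.7]
opening: 0.218
grip_force: 44.8
```

>>> apply_moves:
  deltas:
    - {"fingers": -1,"linear": [0,0,-0.003],"twist": 0}
    - {"fingers": -1,"linear": [0,0,-0.006],"twist": 0}
    - {"fingers": -1,"linear": [0,0,-0.007],"twist": 0}
    - {"fingers": -1,"linear": [0,0,-0.007],"twist": 0}
    - {"fingers": -1,"linear": [0,0,-0.007],"twist": 0}

```text
t: 8.08
tcp_pos: [503.8, -203.9, 81.9]
tool_rot: [[-0.076, 0.997, 0.001], [0.997, 0.076, -0.001], [-0.001, 0.001, -1.0]]
force: [-1.5, 1.4, 9.3]
opening: 0.21
grip_force: 44.8
```

>>> apply_moves:
  deltas:
    - {"fingers": -1,"linear": [0,0,-0.002],"twist": 0}
    - {"fingers": -1,"linear": [0,0,-0.004],"twist": 0}
    - {"fingers": -1,"linear": [0,0,-0.005],"twist": 0}
    - {"fingers": -1,"linear": [0,0,-0.005],"twist": 0}
    - {"fingers": -1,"linear": [0,0,-0.005],"twist": 0}

```text
t: 8.5
tcp_pos: [503.9, -204.0, 81.5]
tool_rot: [[-0.077, 0.997, 0.001], [0.997, 0.077, -0.001], [-0.001, 0.001, -1.0]]
force: [-3.0, 1.5, 13.4]
opening: 0.213
grip_force: 44.8
```

>>> apply_moves:
  deltas:
    - {"fingers": -1,"linear": [-0.008,-0.001,0],"twist": 0}
    - {"fingers": -1,"linear": [-0.016,-0.001,0],"twist": 0}
    - {"fingers": -1,"linear": [-0.024,-0.002,0],"twist": 0}
    - {"fingers": -1,"linear": [-0.032,-0.002,0],"twist": 0}
    - {"fingers": -1,"linear": [-0.04,-0.003,0],"twist": 0}
    - {"fingers": -1,"linear": [-0.048,-0.004,0],"twist": 0}
    - {"fingers": -1,"linear": [-0.048,-0.004,0],"twist": 0}

```text
t: 9.08
tcp_pos: [496.1, -204.7, 81.7]
tool_rot: [[-0.076, 0.997, 0.005], [0.997, 0.076, -0.001], [-0.002, 0.005, -1.0]]
force: [2.0, 3.5, 10.5]
opening: 0.215
grip_force: 44.8
```

>>> apply_moves:
  deltas:
    - {"fingers": -1,"linear": [-0.01,-0.001,-0.001],"twist": 0}
    - {"fingers": -1,"linear": [-0.02,-0.002,-0.001],"twist": 0}
    - {"fingers": -1,"linear": [-0.03,-0.002,-0.001],"twist": 0}
    - {"fingers": -1,"linear": [-0.04,-0.003,-0.001],"twist": 0}
    - {"fingers": -1,"linear": [-0.05,-0.004,-0.001],"twist": 0}
    - {"fingers": -1,"linear": [-0.05,-0.004,-0.001],"twist": 0}

```text
t: 9.58
tcp_pos: [486.1, -205.5, 81.6]
tool_rot: [[-0.076, 0.997, 0.005], [0.997, 0.076, -0.001], [-0.002, 0.005, -1.0]]
force: [1.6, 3.4, 11.4]
opening: 0.212
grip_force: 44.8
```

```bash
python3 - <<'E'
from h import *
st=ctrl.read_state();print(st['t'],st['tcp_pos'],st['force'])
o=np.zeros((400,800,3),np.uint8)
s=snap('scene','s5');o[:,:400]=cv2.resize(s['img'][140:220,164:244,::-1],(400,400),interpolation=cv2.INTER_CUBIC)
s=snap('wrist','w5');o[:384,400:]=s['img'][:,56:456,::-1]
cv2.imwrite('pics/c5.png',o)
E
```

```text
9.5833 [ 486.0696531  -205.50959935   81.61631919] [ 1.6398068   3.39337502 11.44568553]
```

View pics/c5.png

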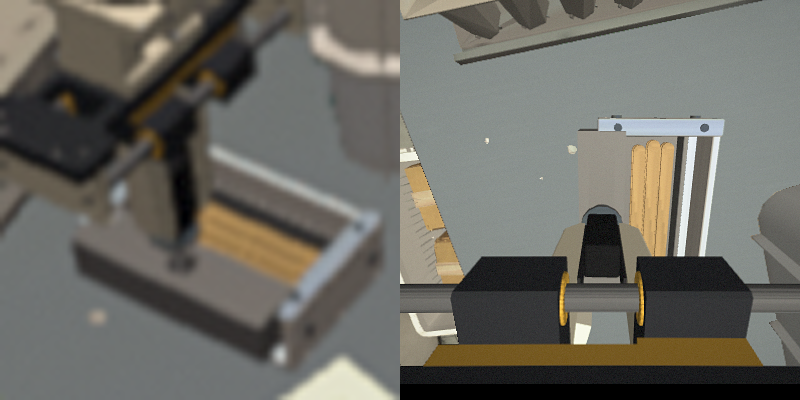

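The tray has come out about 14 mm, with the pin still in the recess and past the second catch position. I'll continue.

>>> apply_moves:
  deltas:
    - {"fingers": -1,"linear": [-0.012,0.001,0],"twist": 0}
    - {"fingers": -1,"linear": [-0.024,0.002,0],"twist": 0}
    - {"fingers": -1,"linear": [-0.036,0.002,0],"twist": 0}
    - {"fingers": -1,"linear": [-0.048,0.001,0],"twist": 0}
    - {"fingers": -1,"linear": [-0.06,0,0],"twist": 0}
    - {"fingers": -1,"linear": [-0.072,-0.001,0],"twist": 0}
    - {"fingers": -1,"linear": [-0.084,-0.002,0],"twist": 0}

```text
t: 10.27
tcp_pos: [469.8, -206.4, 81.7]
tool_rot: [[-0.076, 0.997, 0.006], [0.997, 0.076, -0.002], [-0.003, 0.006, -1.0]]
force: [2.8, 2.4, 10.2]
opening: 0.216
grip_force: 44.8
```

>>> apply_moves:
  deltas:
    - {"fingers": -1,"linear": [-0.012,-0.001,0],"twist": 0}
    - {"fingers": -1,"linear": [-0.024,-0.002,0],"twist": 0}
    - {"fingers": -1,"linear": [-0.036,-0.003,0],"twist": 0}
    - {"fingers": -1,"linear": [-0.048,-0.004,0],"twist": 0}
    - {"fingers": -1,"linear": [-0.06,-0.005,0],"twist": 0}

```text
t: 10.68
tcp_pos: [457.7, -207.4, 81.6]
tool_rot: [[-0.076, 0.997, 0.006], [0.997, 0.076, -0.002], [-0.002, 0.006, -1.0]]
force: [3.6, 3.0, 11.7]
opening: 0.216
grip_force: 44.8
```

>>> apply_moves:
  deltas:
    - {"fingers": -1,"linear": [-0.01,-0.001,0],"twist": 0}
    - {"fingers": -1,"linear": [-0.02,-0.002,0],"twist": 0}
    - {"fingers": -1,"linear": [-0.03,-0.002,0],"twist": 0}
    - {"fingers": -1,"linear": [-0.04,-0.003,0],"twist": 0}
    - {"fingers": -1,"linear": [-0.045,-0.003,0],"twist": 0}
    - {"fingers": -1,"linear": [-0.045,-0.003,0],"twist": 0}

```text
t: 11.18
tcp_pos: [447.8, -208.5, 81.6]
tool_rot: [[-0.077, 0.997, 0.004], [0.997, 0.077, -0.003], [-0.003, 0.004, -1.0]]
force: [-1.6, -1.1, 14.3]
opening: 0.212
grip_force: 44.8
```

>>> apply_moves:
  deltas:
    - {"fingers": -1,"linear": [-0.005,0,0],"twist": 0}
    - {"fingers": -1,"linear": [-0.01,-0.001,0],"twist": 0}
    - {"fingers": -1,"linear": [-0.01,-0.001,0],"twist": 0}
    - {"fingers": -1,"linear": [-0.01,-0.001,0],"twist": 0}

```text
t: 11.52
tcp_pos: [446.5, -209.1, 81.7]
tool_rot: [[-0.076, 0.997, 0.006], [0.997, 0.076, -0.004], [-0.004, 0.005, -1.0]]
force: [1.3, -0.3, 10.5]
opening: 0.214
grip_force: 44.8
```

Moved 57.4 mm minus the recess gap; I'll step on until the stop is felt.

>>> apply_moves:
  deltas:
    - {"fingers": -1,"linear": [-0.005,0,0],"twist": 0}
    - {"fingers": -1,"linear": [-0.01,-0.001,0],"twist": 0}
    - {"fingers": -1,"linear": [-0.01,-0.001,0],"twist": 0}
    - {"fingers": -1,"linear": [-0.01,-0.001,0],"twist": 0}

```text
t: 11.85
tcp_pos: [445.0, -209.4, 81.7]
tool_rot: [[-0.076, 0.997, 0.007], [0.997, 0.076, -0.004], [-0.004, 0.006, -1.0]]
force: [3.1, 0.2, 10.1]
opening: 0.214
grip_force: 44.8
```

>>> apply_moves:
  deltas:
    - {"fingers": -1,"linear": [-0.005,0,0],"twist": 0}
    - {"fingers": -1,"linear": [-0.01,-0.001,0],"twist": 0}
    - {"fingers": -1,"linear": [-0.01,-0.001,0],"twist": 0}
    - {"fingers": -1,"linear": [-0.01,-0.001,0],"twist": 0}

```text
t: 12.18
tcp_pos: [444.3, -209.6, 81.9]
tool_rot: [[-0.075, 0.997, 0.009], [0.997, 0.075, -0.004], [-0.005, 0.009, -1.0]]
force: [7.2, 1.7, 8.9]
opening: 0.213
grip_force: 44.8
```

>>> apply_moves:
  deltas:
    - {"fingers": -1,"linear": [-0.005,0,-0.002],"twist": 0}
    - {"fingers": -1,"linear": [-0.007,-0.001,-0.002],"twist": 0}
    - {"fingers": -1,"linear": [-0.007,-0.001,-0.002],"twist": 0}

```text
t: 12.43
tcp_pos: [444.1, -209.7, 81.8]
tool_rot: [[-0.075, 0.997, 0.012], [0.997, 0.075, -0.004], [-0.005, 0.011, -1.0]]
force: [9.6, 3.6, 8.5]
opening: 0.21
grip_force: 44.8
```

The force rises without travel, so the tray is at its stop. I'll lift out.

>>> apply_moves:
  deltas:
    - {"fingers": -1,"linear": [0.005,0,0.01],"twist": 0}
    - {"fingers": -1,"linear": [0.012,0,0.03],"twist": 0}
    - {"fingers": -1,"linear": [0.02,0.001,0.06],"twist": 0}
    - {"fingers": -1,"linear": [0.02,0.001,0.12],"twist": 0}
    - {"fingers": -1,"linear": [0.02,0.001,0.2],"twist": 0}
    - {"fingers": -1,"linear": [0.02,0.001,0.25],"twist": 0}
    - {"fingers": -1,"linear": [0.02,0.001,0.25],"twist": 0}
    - {"fingers": -1,"linear": [0.02,0.001,0.25],"twist": 0}

```text
t: 13.1
tcp_pos: [442.8, -208.1, 129.4]
tool_rot: [[-0.076, 0.997, 0.001], [0.997, 0.076, -0.001], [-0.001, 0.001, -1.0]]
force: [-0.6, -0.3, -2.1]
opening: 0.21
grip_force: 44.8
```

```bash
python3 - <<'E'
from h import *
st=ctrl.read_state();print(st['t'],st['tcp_pos'],st['force'],st['tool_rot'].round(3).tolist())
T=st['tcp_pos'];R=st['tool_rot']
o=np.zeros((400,800,3),np.uint8)
s=snap('wrist','w6');o[:384,:512]=s['img'][:,:,::-1]
s=snap('side','d6');p=proj(s,[T+R[:,2]*49])[0];print(p,proj(s,[T])[0]);q=p.astype(int)
print(q);o[:400,512:]=cv2.resize(s['img'][q[1]-65:q[1]+35,q[0]-36:q[0]+36,::-1],(288,400),interpolation=cv2.INTER_CUBIC)
cv2.imwrite('pics/c6.png',o)
E
```

```text
13.1 [ 442.81795437 -208.06742874  129.36647161] [-0.61880359 -0.26162708 -2.07644393] [[-0.076, 0.997, 0.001], [0.997, 0.076, -0.001], [-0.001, 0.001, -1.0]]
[194.55544303 156.71511953] [192.52661549 137.80097987]
[194 156]
```

View pics/c6.png

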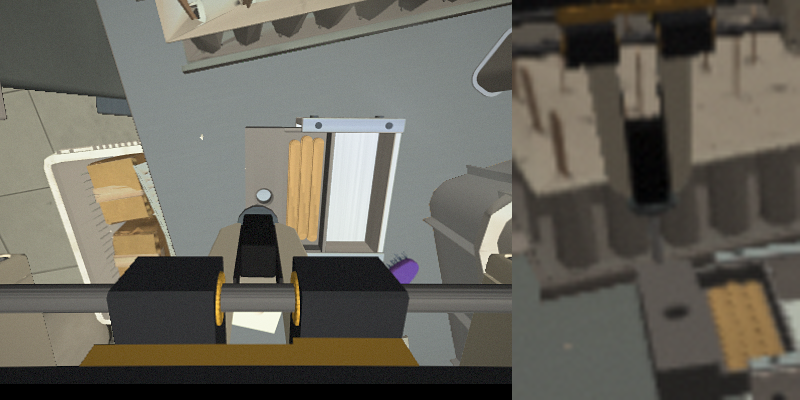

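The tray is out, with the recess at (264,196) in the wrist picture and the pin still straight in the grip. I'll check the travel and move back above the block.

```bash
python3 - <<'E'
from h import *
r0=np.array([503.3,-204.2,46]);r=atz(load('w6'),(264,196),46);print(r,np.linalg.norm(r-r0))
E
```

```text
[ 449.61675681 -207.09144779   46.        ] 53.76105533071278
```

>>> apply_moves:
  deltas:
    - {"fingers": -1,"linear": [0.01,-0.1,0],"twist": -0.02}
    - {"fingers": -1,"linear": [0.03,-0.25,0],"twist": -0.04}
    - {"fingers": -1,"linear": [0.05,-0.43,0],"twist": -0.058}
    - {"fingers": -1,"linear": [0.054,-0.58,0],"twist": -0.058}
    - {"fingers": -1,"linear": [0.054,-0.65,-0.04],"twist": -0.058}
    - {"fingers": -1,"linear": [0.054,-0.672,-0.09],"twist": -0.058}
    - {"fingers": -1,"linear": [0.054,-0.672,-0.12],"twist": -0.058}
    - {"fingers": -1,"linear": [0.054,-0.672,-0.13],"twist": -0.058}
    - {"fingers": -1,"linear": [0.054,-0.672,-0.13],"twist": -0.058}
    - {"fingers": -1,"linear": [0.054,-0.672,-0.13],"twist": -0.058}

```text
t: 14.03
tcp_pos: [453.4, -340.6, 103.0]
tool_rot: [[0.013, 1.0, -0.001], [1.0, -0.013, 0.001], [0.001, -0.001, -1.0]]
force: [-0.5, -0.2, -2.6]
opening: 0.212
grip_force: 44.8
```

```bash
python3 - <<'E'
from h import *
st=ctrl.read_state();print(st['t'],st['tcp_pos'],st['force'],st['tool_rot'][:,1])
T=st['tcp_pos'];R=st['tool_rot'];o=np.zeros((500,800,3),np.uint8)
for i,(n,f) in enumerate((('scene','s7'),('side','d7'))):
    s=snap(n,f);q=proj(s,[T+R[:,2]*49,[453.2,-341.7,42]]);p=q[0].astype(int);print(q,p)
    o[:,i*400:i*400+400]=cv2.resize(s['img'][p[1]-30:p[1]+20,p[0]-20:p[0]+20,::-1],(400,500),interpolation=cv2.INTER_CUBIC)
cv2.imwrite('pics/c7.png',o)
E
```

```text
14.0333 [ 453.43451116 -340.62007614  102.96150358] [-0.46749548 -0.22996902 -2.59503672] [ 9.99911170e-01 -1.33084526e-02 -7.32414401e-04]
[[231.36336713 219.53885929]
 [231.88182085 222.72260442]] [231 219]
[[202.94678801 196.12603465]
 [203.35940248 201.10770631]] [202 196]
```

View pics/c7.png

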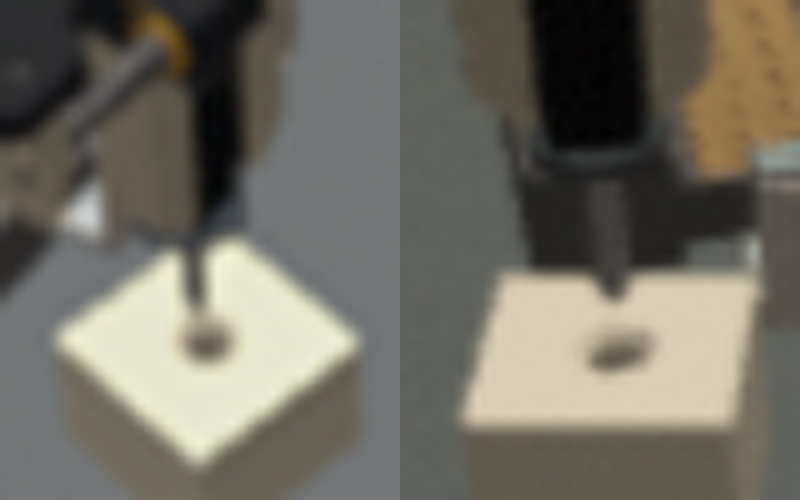

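In the crops the tip is just above the hole, at (197,300) against (207,340) in the scene view and (612,295) against (617,348) in the side view. It needs about 1 mm more toward -y. I'll descend in stages.

>>> apply_moves:
  deltas:
    - {"fingers": -1,"linear": [0.002,-0.006,-0.02],"twist": 0}
    - {"fingers": -1,"linear": [0.002,-0.006,-0.04],"twist": 0}
    - {"fingers": -1,"linear": [0.002,-0.006,-0.055],"twist": 0}
    - {"fingers": -1,"linear": [0.002,-0.006,-0.07],"twist": 0}
    - {"fingers": -1,"linear": [0.002,-0.006,-0.085],"twist": 0}
    - {"fingers": -1,"linear": [0.002,-0.006,-0.085],"twist": 0}

```text
t: 14.63
tcp_pos: [453.5, -343.2, 85.4]
tool_rot: [[0.015, 1.0, -0.001], [1.0, -0.015, 0.001], [0.001, -0.001, -1.0]]
force: [0.9, -0.8, -0.2]
opening: 0.213
grip_force: 44.8
```

>>> apply_moves:
  deltas:
    - {"fingers": -1,"linear": [0,0,-0.02],"twist": 0}
    - {"fingers": -1,"linear": [0,0,-0.04],"twist": 0}
    - {"fingers": -1,"linear": [0,0,-0.06],"twist": 0}
    - {"fingers": -1,"linear": [0,0,-0.08],"twist": 0}
    - {"fingers": -1,"linear": [0,0,-0.1],"twist": 0}
    - {"fingers": -1,"linear": [0,0,-0.12],"twist": 0}
    - {"fingers": -1,"linear": [0,0,-0.14],"twist": 0}
    - {"fingers": -1,"linear": [0,0,-0.14],"twist": 0}

```text
t: 15.3
tcp_pos: [453.5, -343.1, 57.2]
tool_rot: [[0.015, 1.0, -0.001], [1.0, -0.015, 0.001], [0.001, -0.001, -1.0]]
force: [0.1, -0.4, -0.7]
opening: 0.212
grip_force: 44.8
```

>>> apply_moves:
  deltas:
    - {"fingers": -1,"linear": [0,0,-0.005],"twist": 0}
    - {"fingers": -1,"linear": [0,0,-0.01],"twist": 0}
    - {"fingers": -1,"linear": [0,0,-0.012],"twist": 0}
    - {"fingers": -1,"linear": [0,0,-0.012],"twist": 0}

```text
t: 15.63
tcp_pos: [453.9, -343.6, 55.9]
tool_rot: [[0.015, 1.0, 0.0], [1.0, -0.015, -0.0], [-0.0, 0.0, -1.0]]
force: [0.5, 0.6, -0.5]
opening: 0.214
grip_force: 44.8
```

>>> apply_moves:
  deltas:
    - {"fingers": -1,"linear": [0,0,-0.003],"twist": 0}
    - {"fingers": -1,"linear": [0,0,-0.006],"twist": 0}
    - {"fingers": -1,"linear": [0,0,-0.008],"twist": 0}
    - {"fingers": -1,"linear": [0,0,-0.008],"twist": 0}

```text
t: 15.97
tcp_pos: [454.0, -343.6, 54.8]
tool_rot: [[0.015, 1.0, 0.0], [1.0, -0.015, -0.0], [-0.0, 0.0, -1.0]]
force: [-0.3, 0.6, 4.0]
opening: 0.217
grip_force: 44.8
```

Seated. I'll release and go straight up.

>>> apply_moves:
  deltas:
    - {"fingers": -0.4,"linear": [0,0,0],"twist": 0}
    - {"fingers": -0.2,"linear": [0,0,0],"twist": 0}
    - {"fingers": 0,"linear": [0,0,0],"twist": 0}
    - {"fingers": 0,"linear": [0,0,0],"twist": 0}
    - {"fingers": 0,"linear": [0,0,0],"twist": 0}
    - {"fingers": 0,"linear": [0,0,0.05],"twist": 0}
    - {"fingers": 0,"linear": [0,0,0.15],"twist": 0}
    - {"fingers": 0,"linear": [0,0,0.3],"twist": 0}
    - {"fingers": 0,"linear": [0,0,0.45],"twist": 0}
    - {"fingers": 0,"linear": [0,0,0.6],"twist": 0}
    - {"fingers": 0,"linear": [0,0,0.75],"twist": 0}
    - {"fingers": 0,"linear": [0,0,0.75],"twist": 0}
    - {"fingers": 0,"linear": [0,0,0.75],"twist": 0}

```text
t: 17.05
tcp_pos: [454.8, -344.5, 207.2]
tool_rot: [[0.015, 1.0, 0.004], [1.0, -0.015, -0.004], [-0.004, 0.004, -1.0]]
force: [0.1, 0.7, -0.4]
opening: 0.5
grip_force: 0.0
```

```bash
python3 - <<'E'
from h import *
s=snap('wrist','w8');o=np.zeros((384,800,3),np.uint8);o[:,:512]=s['img'][:,:,::-1]
s=snap('side','d8');o[:,512:]=cv2.resize(s['img'][130:250,155:245,::-1],(288,384));cv2.imwrite('pics/c8.png',o)
E
```

```text
(no output)
```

View pics/c8.png

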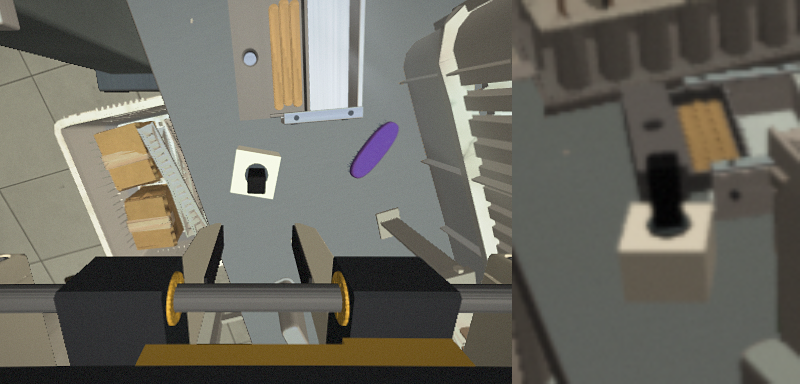

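The pin stands upright on its block at (256,175), the tray is out with its recess at (250,58), and the brush at (374,150) is undisturbed.

```bash
python3 -c "
from rig import order
print(order.close_job())"
```

```text
the job is handed in; nothing more can be done
None
```

The tray is out against its stop (about 54 mm of travel), the release pin is back upright in its block, and the job was handed in at about 17 s; the highest pin force I read was about 14 N, and I never moved the arm near the cups or brush.

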